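# Put the handheld meter back on its sloped bench stand

## Robot

A 6-joint arm with a two-finger parallel gripper is mounted at the origin on the work surface. World frame = base frame: x ahead of the robot, y to its left, z up, the work surface at z = 0. Lengths are in m, angles in rad, forces in N, time in s.
With the tool pointing down it reaches from about 0.425 to 0.95 m from the base axis. Payload 3.5 kg.
Tool frame: the origin (TCP) lies at the very end of the fingers, on their centre line; the grasp point (between the pads) lies 19 mm behind it (ctrl.pinch_z is the distance from the TCP to the grasp point, in m); z points along the fingers, y is the line along which they close (so a half turn about z gives the same grasp; the last joint's range is limited). The gripper opens to 85 mm and grips with 20 to 120 N. Pads are 22 mm wide; open, the fingers measure 114 mm over their backs; the gripper's body (76 mm by 85 mm) begins 54 mm behind the grasp point. The pads swing forward as they close: fully open they stand 13 mm farther back than shut.
Start: joints at [1, 0.286, 1.577, -0, 1.279, -0.15], TCP at [0.276, 0.616, 0.231] pointing down, gripper open.
Joint ranges: [-2.77, 2.77], [-0.9, 2.22], [0.21, 2.48], [-1.53, 4.67], [0.24, 2.81], [-2.84, 2.84]. Speed limits (rad/s): [2.79, 2.79, 3.14, 3.14, 3.14, 3.14].

## Interface

Orientations are given as a unit quaternion [x, y, z, w].
In Python, from plant import ctrl gives the robot as it stands. The module is installed in compiled form; this text tells all that it offers.
- The arm moves only by the shell command python3 -m crank 'ROWS' [OPENING] [FORCE]. ROWS is JSON, a list of rows, each a list of 6 numbers: the shift along the tool's x, y, z in cm, then the turn, a rotation vector about the tool's x, y, z in rad. In form: [[tx, ty, tz, rx, ry, rz], ...]. A call has 1 to 10 rows; each row is the pose to reach, as a shift and turn from the pose commanded when the call began, along the tool's axes at that moment; what a row does not reach only later rows make up. A row lasts 1/10 s, in which the tool goes at most 50 mm and 8.59 degrees, less where a joint would pass 70% of its speed; a pose out of reach is approached as far as the arm can. A call with a gripper value outside its range is refused whole. OPENING is the opening, from 0 (shut) to 1 (fully open), set as the call begins (- or left out, the last holds). The fingers move at their own pace and stop on an object; FORCE is the grip in N (left out, the last holds). Time passes only in rows, so rows that repeat a pose let the fingers close. It gives the time, the measured TCP pose, the force, the opening and the grip force at its end, in the units of the state.
- ctrl.get_state(): the state, without advancing time (a new reading comes with each control period).
- ctrl.read_camera(name): name is "scene" or "top" or "wrist"; returns (picture, depth): 384x512x3 uint8, blue, green, red; 384x512 float32, m along the optical axis (not along the pixel's ray), 0 where there is no reading.
- ctrl.camera_info(name): a dict with "K" (3x3 intrinsics, pixels), "origin" and "orientation" of the camera in the world. Camera axes: x right, y down, z forward; pixel columns grow to the right and rows downward; lengths in m; the calibration is good to about 2 mm. A picture is of the moment at which its call begins: read the wrist's pose just before it. camera_info takes no time and is no camera call; for the wrist camera it gives the pose at the moment of the call.
- ctrl.sign_off(): hands the job in; it is judged then, once.
The state is a dict: "time": time; "qpos": joint angles; "dq": joint speeds; "joint_efforts": joint torques, N m; "eef_pos": TCP position; "tcp_rot": TCP orientation; "contact_force": force on the tool from outside, world axes, zero at the start; "wrist_torque": the same for the moment, N m; "opening": opening from 0.0 (shut) to 1.0 (fully open); "finger_force": force on a finger pad.
Only numpy, scipy, OpenCV 4.12 (cv2) and the standard library are available. Lean on these libraries where they do the work, as an engineer would, in place of code of your own. Each camera call takes 0.05 s, during which the arm holds its last target. There are 200 camera calls.

## Task

Put the blue handheld meter back on its narrow sloping orange stand so that it can be read: screen up, screen end at the top of the slope, its lower end against the stand's lip, centred across the plate, straight and lying flat. Do not drop it: keep hold of it until it lies on the slope, then let go and leave it there. Leave the mouse, the brown bottle and the beaker on the stirrer where they are.

Things in the scene. Friction and masses are not known exactly. Their poses are not given: they have to be found in the camera images.
- meter: the loose handheld meter: blue box 150 mm long (x), 56 wide (y), 30 thick (z), about 0.24 kg, green-grey screen in a black frame near its +x end, white keys towards its -x end, both on the upper face (+z). Origin: centre of its underside; centre of mass 15 mm above. It starts flat on the bench, screen up.
- meter_display (a point): the middle of the meter's screen, on its upper face, 42 mm from the meter's origin along its +x and 30 mm along its +z; same axes as the meter
- stand: the meter stand, fixed to the bench on its left or right side: dark steel foot 130 (x) by 110 (y) by 12 mm with a 20 mm thick post that carries the sloping orange plate. Origin: centre of the foot's underside, on the bench; z up, x level, towards the high side of the slope (the slope faces -x, roughly to the robot).
- rest: the stand's orange plate, fixed, sloping at 30 degrees: 36 mm wide, 110 long, 6 thick, with a lip 6 thick, 14 proud across its low end. Origin: mid-width on its upper face at the lip, 65 mm above the bench, 65 mm to -x of the stand's origin. x: up the slope; y: across, level; z: out of its face. A well placed meter has the same axes and its origin at x = 75 mm, y = z = 0 here.
- stirrer: bystander, fixed: round grey magnetic stirrer, 130 mm across, 40 mm high plus a yellow disc to 46 mm, with a small black knob on its -x side. Origin: centre of its underside. It stands on the other side from the stand.
- beaker: bystander, loose: glass beaker, 70 mm across, 85 mm high, standing on the stirrer. Origin: centre of its underside. Leave it alone.
- bottle: bystander, loose: brown bottle with black cap, 56 mm across, 120 mm high. Origin: centre of its underside. Leave it alone.
- mouse: bystander, loose: black computer mouse 105 by 58 mm, 29 mm high. Origin: centre of its underside. Leave it alone.

How it is judged:
By the outcome, as a careful person would: the job done as asked, in the order asked, and still so for the second after the job is handed in, with the robot touching nothing.
It also fails if it takes over 42 s, if anything falls off the work surface, if the arm or the gripper's body presses on something with over 40 N, if the wrist force passes 120 N, or if a joint passes its speed limit or range.

## Working session

There is one attempt and no reset: what is moved stays moved. The work goes in short steps, Python scripts to look and compute and a shell command to move; the robot and the scene stay as the last step left them, time stands still between calls to the robot, and variables do not carry over. Pictures are saved under pics/ and viewed, at most 10 in all, crops included, and the job is handed in when it is done.

```bash
mkdir -p pics
cat > h.py <<'E'
import numpy as np, cv2
from scipy.spatial.transform import Rotation as R
from plant import ctrl
def cam(n):
    i=ctrl.camera_info(n); im,d=ctrl.read_camera(n); return im,d,np.array(i["K"]),np.array(i["origin"]),R.from_quat(i["orientation"]).as_matrix() if np.size(i["orientation"])==4 else np.array(i["orientation"])
def ray(uv,K,o,M,z):
    uv=np.atleast_2d(uv).astype(float); r=(M@np.linalg.inv(K)@np.c_[uv,np.ones(len(uv))].T).T
    return o+r*((z-o[2])/r[:,2])[:,None]
def pts(d,K,o,M):
    v,u=np.indices(d.shape); p=np.stack([u*d,v*d,d],-1)@np.linalg.inv(K).T
    return p@M.T+o
E
python3 - <<'E'
from h import *
s=ctrl.get_state(); print(s)
a=cam("top"); b=cam("scene")
for n,c in(("top",a),("scene",b)):
    cv2.imwrite(f"pics/{n}0.png",c[0]); np.savez(f"{n}0.npz",im=c[0],d=c[1],K=c[2],o=c[3],M=c[4]); print(c[2],c[3],c[4])
E
```

```text
{'time': 0.0, 'qpos': array([ 9.99974804e-01,  2.87219885e-01,  1.57818422e+00,  2.32094651e-06,
        1.27860199e+00, -1.49989567e-01]), 'dq': array([-0.00152487,  0.00026332, -0.00127066,  0.00070915, -0.00066848,
        0.00055777]), 'joint_efforts': array([-8.84798283e-06, -4.05963814e+01, -2.92636800e+01, -1.29657524e-04,
        5.79869054e-03, -1.68544295e-05]), 'eef_pos': array([0.27535582, 0.61555852, 0.22990712]), 'tcp_rot': array([ 2.08866897e-01,  9.77943333e-01, -1.12880215e-03, -4.26594217e-04]), 'contact_force': array([-0.3073916 , -0.30357311,  0.26841794]), 'wrist_torque': array([ 0.01466395,  0.00516107, -0.02297421]), 'finger_force': 0.0, 'opening': 1.0029116149174355}
[[374.39225993   0.         255.25180355]
 [  0.         374.39225993 186.54118405]
 [  0.           0.           1.        ]] [0.51139226 0.01034284 1.00343213] [[ 0.01337031 -0.99120967  0.13162304]
 [-0.9996506  -0.01625227 -0.0208457 ]
 [ 0.02280164 -0.13129833 -0.99108064]]
[[396.45377692   0.         254.49195163]
 [  0.         396.45377692 188.70893471]
 [  0.           0.           1.        ]] [1.18529975 0.37192736 0.53982352] [[-0.5587842   0.48039584 -0.676003  ]
 [ 0.82928097  0.31649844 -0.46056684]
 [-0.0073005  -0.81795389 -0.57523745]]
```

View pics/top0.png

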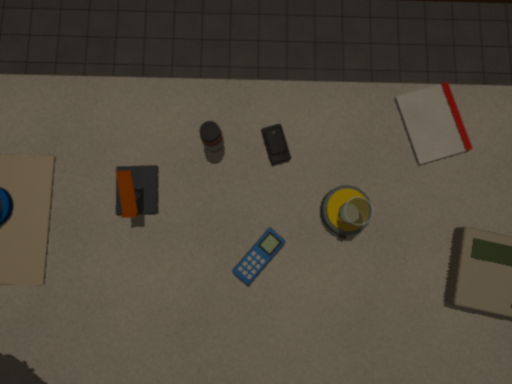

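View pics/scene0.png

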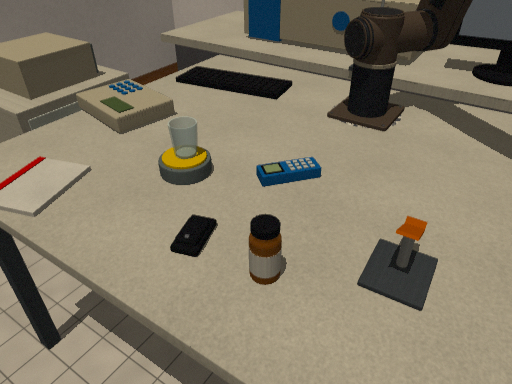

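The top view shows the meter at about (259,256), its screen end at (270,243). The stand foot is at (137,190) with the orange plate at (127,194), the mouse at (276,145), the bottle at (211,135) and the stirrer with beaker at (347,210). The scene view agrees. The next step is to measure poses.

Run:
```python
from h import *
f=np.load("top0.npz"); im,d,K,o,M=[f[k] for k in("im","d","K","o","M")]
P=pts(d,K,o,M); hsv=cv2.cvtColor(im,cv2.COLOR_BGR2HSV)
print("dead depth",(d==0).mean(), "bench z",np.median(P[250:300,100:200,2]))
def big(m):
    n,l,s,_=cv2.connectedComponentsWithStats(m.astype(np.uint8)); return l==1+np.argmax(s[1:,4])
h,s,v=hsv[...,0],hsv[...,1],hsv[...,2]
roi=np.zeros(h.shape,bool); roi[210:300,215:300]=1
m=big(cv2.morphologyEx((((h>95)&(h<125)&(s>100)&roi)).astype(np.uint8),cv2.MORPH_CLOSE,np.ones((9,9))))
c=cv2.findContours(m.astype(np.uint8),0,1)[0][0]; 
top=m&(abs(P[...,2]-.03)<.006); print("meter z",np.median(P[m][:,2]),m.sum(),top.sum())
pp=P[top][:,:2]
for nm,q in(("depth",pp),("ray",ray(c[:,0],K,o,M,.03)[:,:2])):
    r=cv2.minAreaRect((q*1000).astype(np.float32)); print(nm,r)
# keys/screen
scr=roi&m&(h>25)&(h<85)&(s>30); sc=big(scr); print("screen",ray(np.argwhere(sc).mean(0)[::-1],K,o,M,.03),sc.sum())
roi[:]=0; roi[150:235,100:170]=1
og=big(roi&((h<14))&(s>150)&(v>60)); q=P[og]; print("orange",og.sum(),q.min(0),q.max(0))
q=q[(q[:,2]>.05)]
c0=np.median(q,0); g=q[abs(q[:,2]-c0[2])<.05]; A=np.c_[g[:,:2],np.ones(len(g))]
for _ in range(4):
    w=np.linalg.lstsq(A,g[:,2],rcond=None)[0]; e=abs(A@w-g[:,2]); g=g[e<.004];A=A[e<.004]
print("plane",w,len(g),"slope deg",np.degrees(np.arctan(np.hypot(*w[:2]))),"yaw",np.degrees(np.arctan2(w[1],w[0])))
print("plate rect",cv2.minAreaRect((g[:,:2]*1000).astype(np.float32)))
# foot
ft=roi&~og&(v<75)&(abs(P[...,2]-.012)<.006)
ft=big(ft); print("foot",cv2.minAreaRect((P[ft][:,:2]*1000).astype(np.float32)),ft.sum())
c=cv2.findContours(og.astype(np.uint8),0,1)[0]; c=max(c,key=len); print("orange px",cv2.boxPoints(cv2.minAreaRect(c)))
```

```text
dead depth 0.004308064778645833 bench z -0.0002631067965308542
meter z 0.03002521037490491 1008 1000
depth ((461.7464294433594, -21.01453399658203), (54.22813415527344, 146.98153686523438), 49.545921325683594)
ray ((461.68365478515625, -20.912368774414062), (54.01185607910156, 146.663330078125), 49.46142578125)
screen [[ 0.49713517 -0.06994177  0.03      ]] 14
orange 734 [ 0.51139226  0.01034284 -0.00220193] [0.68225894 0.35740125 1.00343213]
plane [ 0.55408424  0.02556687 -0.25530564] 574 slope deg 29.015983592434207 yaw 2.6419007670988104
plate rect ((613.201171875, 304.5191345214844), (99.54583740234375, 37.05440902709961), 3.679614543914795)
foot ((631.3264770507812, 304.843505859375), (129.74435424804688, 110.27277374267578), 2.344503402709961) 1155
orange px [[115.4285  170.31361]
 [131.79485 168.3177 ]
 [137.69168 216.67174]
 [121.32533 218.66765]]
```

```bash
cat >> h.py <<'E'
def go(p,rot):
    "print the shift (cm) and turn (rotvec) from the measured pose to (p,rot)"
    s=ctrl.get_state(); T=R.from_quat(s["tcp_rot"])
    print("row",np.round(T.inv().apply(np.array(p)-s["eef_pos"])*100,2),np.round((T.inv()*rot).as_rotvec(),4),"t",round(s["time"],2))
def tool(yaw,tilt=0):
    "tool x = -(object x at yaw deg, rising by tilt deg), tool z = -object normal"
    O=R.from_euler("ZY",[yaw,-tilt],degrees=True)
    return O*R.from_matrix(np.array([[-1,0,0],[0,1,0],[0,0,-1.]]))
E
python3 - <<'E'
from h import *
go([.4617,-.021,.16],tool(-40.5))
E
```

```text
row [-43.01 -50.48   7.1 ] [-0.0022 -0.      0.2861] t 0.1
```

```bash
python3 -m crank '[[-2,-3,0,0,0,0.03],[-5,-6,0.5,0,0,0.06],[-9,-10,1,0,0,0.1],[-13,-14,1.5,0,0,0.13],[-17,-18,2,0,0,0.16],[-20,-22,2.5,0,0,0.19],[-23,-26,3,0,0,0.22],[-26.5,-30,3.5,0,0,0.25],[-30,-34,4,0,0,0.28],[-33,-38,5,0,0,0.286]]' 1
python3 -c "
from h import *
go([.4617,-.021,.16],tool(-40.5))"
```

```text
time: 1.1
eef_pos: [0.4151, 0.1597, 0.186]
tcp_rot: [0.346, 0.938, 0.0, 0.001]
contact_force: [1.1, -0.4, -1.1]
opening: 0.997
finger_force: 0.0
row [-15.28 -10.71   2.6 ] [ 0.001   0.0009 -0.0003] t 1.1
```

```bash
python3 -m crank '[[-3,-2,0.5,0,0,0],[-6,-4,1,0,0,0],[-9.5,-6.5,1.5,0,0,0],[-12,-8.3,2,0,0,0],[-13.1,-9.2,2.1,0,0,0],[-13.1,-9.2,2.1,0,0,0],[-13.1,-9.2,2.1,0,0,0]]'
python3 - <<'E'
from h import *
go([.4617,-.021,.16],tool(-40.5))
im,d,K,o,M=cam("wrist"); np.savez("w1.npz",im=im,d=d,K=K,o=o,M=M); cv2.imwrite("pics/w1.png",im); print(o)
P=pts(d,K,o,M); hsv=cv2.cvtColor(im,cv2.COLOR_BGR2HSV); h,s,v=cv2.split(hsv)
m=cv2.morphologyEx((((h>95)&(h<125)&(s>100))).astype(np.uint8),cv2.MORPH_CLOSE,np.ones((25,25)))
c=max(cv2.findContours(m,0,1)[0],key=cv2.contourArea)
f=np.zeros_like(m); cv2.drawContours(f,[c],-1,1,-1); t=(f>0)&(abs(P[...,2]-.03)<.006)
print(np.median(P[f>0][:,2]),cv2.minAreaRect((P[t][:,:2]*1000).astype(np.float32)),cv2.boundingRect(c))
E
```

```text
time: 1.8
eef_pos: [0.4544, 0.0072, 0.1648]
tcp_rot: [0.346, 0.938, 0.0, -0.0]
contact_force: [-0.2, 0.5, -0.4]
opening: 1.003
finger_force: 0.0
row [-2.38 -1.67  0.48] [ 0.0002 -0.0009 -0.0001] t 1.8
[0.39021347 0.06156705 0.30638867]
0.02937344460465069 ((460.3863525390625, -22.050582885742188), (54.460472106933594, 148.32400512695312), 49.49072265625) (206, 124, 62, 148)
```

View pics/w1.png

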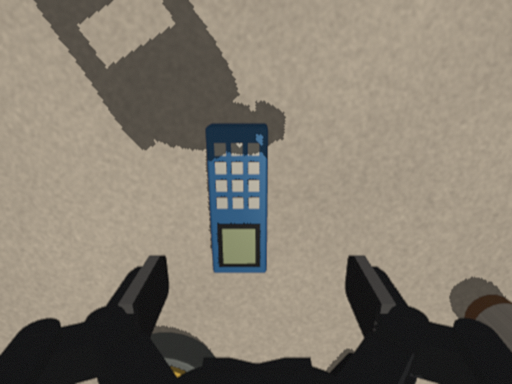

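The meter lies in the image box (206–268, 124–272) with its screen towards the fingers. The wrist view confirms a pose of about (0.461, -0.0215), yaw -40.5°. The commanded pose tracks what was actually reached, so I'll use the remaining offset.

```bash
python3 -c "
from h import *
print(ctrl.pinch_z)
go([.461,-.0215,.002],tool(-40.5))"
python3 -m crank '[[-1.2,-0.8,2,0,0,0],[-2.3,-1.7,5,0,0,0],[-2.36,-1.75,9,0,0,0],[-2.36,-1.75,12,0,0,0],[-2.36,-1.75,13,0,0,0],[-2.36,-1.75,13,0,0,0],[-2.36,-1.75,13,0,0,0]]' 1
python3 -c "
from h import *
go([.461,-.0215,.002],tool(-40.5))"
```

```text
0.0187
row [-2.39 -1.79 16.29] [ 0.0003 -0.0005  0.0009] t 1.85
time: 2.55
eef_pos: [0.4624, -0.0217, 0.0362]
tcp_rot: [0.345, 0.938, 0.0, 0.001]
contact_force: [0.2, -0.3, 0.2]
opening: 0.995
finger_force: 0.0
row [ 0.13 -0.08  3.42] [0.0011 0.002  0.0013] t 2.55
```

```bash
python3 -m crank '[[0.1,0,1.5,0,0,0],[0.1,0,2.8,0,0,0],[0.1,0,3.4,0,0,0],[0.1,0,3.4,0,0,0],[0.1,0,3.4,0,0,0]]' 1 && python3 -m crank '[[0,0,0,0,0,0],[0,0,0,0,0,0],[0,0,0,0,0,0],[0,0,0,0,0,0],[0,0,0,0,0,0],[0,0,0,0,0,0],[0,0,0,0,0,0],[0,0,0,0,0,0]]' 0 50
```

```text
time: 3.05
eef_pos: [0.4609, -0.0215, 0.0013]
tcp_rot: [0.346, 0.938, 0.0, 0.0]
contact_force: [0.1, -0.7, 0.4]
opening: 0.996
finger_force: 0.0
time: 3.85
eef_pos: [0.4611, -0.0217, 0.0016]
tcp_rot: [0.346, 0.938, -0.0, 0.0]
contact_force: [-0.6, -0.4, 5.8]
opening: 0.649
finger_force: 55.2
```

```bash
python3 -m crank '[[0,0,-2,0,0,0],[0,0,-5,0,0,0],[0,0,-9,0,0,0],[0,0,-13,0,0,0],[0,0,-17,0,0,0],[0,0,-20,0,0,0],[0,0,-20,0,0,0],[0,0,-20,0,0,0]]'
cat >> h.py <<'E'
YAW=2.6; FOOT=np.array([.6313,.3048,0])
def restpose(): 
    O=R.from_euler("ZY",[YAW,-30],degrees=True); x=R.from_euler("Z",YAW,degrees=True).apply([1,0,0])
    return FOOT-.065*x+[0,0,.065],O
E
python3 - <<'E'
from h import *
im,d,K,o,M=cam("wrist"); s=ctrl.get_state(); cv2.imwrite("pics/w2.png",im)
P=pts(d,K,o,M); T=R.from_quat(s["tcp_rot"]); Q=T.inv().apply((P-s["eef_pos"]).reshape(-1,3)).reshape(P.shape)*1000
h,sa,v=cv2.split(cv2.cvtColor(im,cv2.COLOR_BGR2HSV))
m=(h>95)&(h<125)&(sa>100)&(Q[...,2]<30)&(Q[...,2]>-60)
q=Q[m]; print("meter in tool mm",q.min(0),q.max(0),m.sum(),np.median(q,0))
g=q[abs(q[:,2]-np.median(q[:,2]))<6];print(cv2.minAreaRect(g[:,:2].astype(np.float32)))
w=np.linalg.lstsq(np.c_[g[:,:2],np.ones(len(g))],g[:,2],rcond=None)[0]; print("top plane",w)
p,O=restpose(); print(p); go(p+O.apply([.075,0,.08]),tool(YAW,30)); print(s["finger_force"],s["opening"])
E
```

```text
time: 4.65
eef_pos: [0.4599, -0.0212, 0.1996]
tcp_rot: [0.346, 0.938, 0.0, -0.001]
contact_force: [-0.7, -0.2, -2.8]
opening: 0.648
finger_force: 54.7
meter in tool mm [-44.35847262 -27.95976044 -30.96001548] [73.36400686 28.35278002 -8.28652725] 20592 [ 37.42480135  -0.28264842 -28.47802463]
((14.621135711669922, 0.2437152862548828), (117.65838623046875, 56.26508331298828), 0.3235233724117279)
top plane [ 5.51480756e-03 -7.58731934e-04 -2.85887120e+01]
[0.56636691 0.30185141 0.065     ]
row [10.97 33.23  2.64] [-0.197  -0.5028 -0.7347] t 4.7
54.63394224643707 0.646268384014627
```

View pics/w2.png

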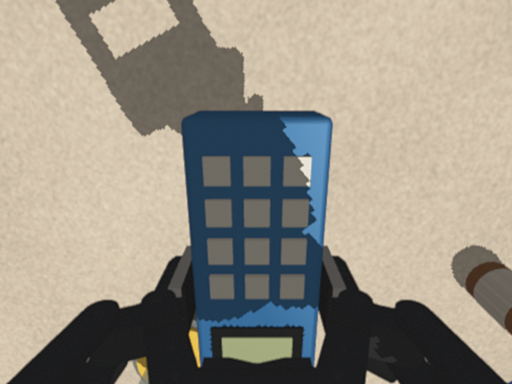

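The wrist view shows the meter held square, with its lower edge at row 112. It measures about 1 mm along and under 0.5 mm across from the TCP, and 1.4 mm below it. Now to hover above the slope.

```bash
python3 -c "
from h import *
p,O=restpose(); go(p+O.apply([.074,0,.11]),tool(YAW,30))"
python3 -m crank '[[0.5,2,0,-0.02,-0.05,-0.07],[1.5,5,0,-0.04,-0.1,-0.15],[2.5,9,0,-0.07,-0.17,-0.25],[4,13,0,-0.1,-0.24,-0.35],[5,17,0,-0.12,-0.31,-0.45],[6,21,0,-0.15,-0.38,-0.55],[7,25,0,-0.17,-0.44,-0.65],[8,29,0,-0.197,-0.5,-0.735],[9,31,0,-0.197,-0.503,-0.735],[9,31,0,-0.197,-0.503,-0.735]]'
python3 -c "
from h import *
p,O=restpose(); go(p+O.apply([.074,0,.11]),tool(YAW,30))"
```

```text
row [12.14 32.14  0.1 ] [-0.197  -0.5028 -0.7347] t 4.7
time: 5.7
eef_pos: [0.5913, 0.2745, 0.1957]
tcp_rot: [-0.024, 0.966, 0.005, 0.257]
contact_force: [-0.7, 0.1, -2.8]
opening: 0.649
finger_force: 54.7
row [ 1.17  2.85 -0.87] [-0.0012 -0.0038  0.0044] t 5.7
```

Finish the hover and re-measure the stand with the wrist and top cameras.

```bash
python3 -m crank '[[0.5,1.2,-0.4,0,0,0],[1.1,2.4,-0.8,-0.001,-0.004,0.004],[1.17,2.85,-0.87,-0.001,-0.004,0.004],[1.17,2.85,-0.87,-0.001,-0.004,0.004],[1.17,2.85,-0.87,-0.001,-0.004,0.004]]'
python3 - <<'E'
from h import *
p,O=restpose(); go(p+O.apply([.074,0,.11]),tool(YAW,30))
ims=[]
for n in("wrist","scene"):
    im,d,K,o,M=cam(n); ims.append(im); P=pts(d,K,o,M); h,s,v=cv2.split(cv2.cvtColor(im,cv2.COLOR_BGR2HSV))
    m=(h<14)&(s>150)&(P[...,2]>.05)&(P[...,2]<.15)&(np.hypot(P[...,0]-.62,P[...,1]-.305)<.12); q=O.inv().apply(P[m]-p)*1000
    if len(q): print(n,"orange in rest frame mm",len(q),np.percentile(q,[1,50,99],axis=0).round(1).tolist())
    m=(v<75)&(abs(P[...,2]-.012)<.005)&(np.hypot(P[...,0]-.631,P[...,1]-.305)<.1)
    if m.sum()>50: print(n,"foot",m.sum(),cv2.minAreaRect((P[m][:,:2]*1000).astype(np.float32)))
    np.savez(n+"3.npz",im=im,d=d,K=K,o=o,M=M)
cv2.imwrite("pics/c3.png",cv2.resize(np.hstack(ims),(800,300)))
E
```

```text
time: 6.2
eef_pos: [0.5773, 0.2997, 0.2012]
tcp_rot: [-0.02, 0.965, 0.006, 0.262]
contact_force: [0.4, 0.7, -3.5]
opening: 0.642
finger_force: 54.8
row [0.35 0.26 0.25] [-0.0013  0.0061 -0.0029] t 6.2
wrist orange in rest frame mm 1149 [[-7.4, -17.7, -2.0], [1.5, -0.5, 0.0], [11.3, 16.0, 14.8]]
wrist foot 1537 ((576.8204956054688, 301.3533630371094), (25.303438186645508, 105.39479064941406), 2.7878901958465576)
scene orange in rest frame mm 367 [[-4.8, -17.0, -13.4], [42.2, 0.8, 1.2], [110.1, 17.9, 15.2]]
scene foot 3159 ((630.6634521484375, 305.2587890625), (131.39576721191406, 109.066162109375), 2.4260873794555664)
```

View pics/c3.png

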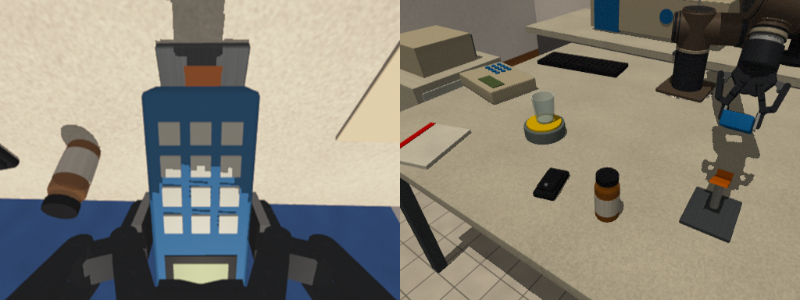

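The left (wrist) half shows the orange lip at about (203,76), centred just beyond the meter's lower end. The right half shows the meter held over the stand. The rest frame holds to about 1 mm, so I'm descending along the normal with a small gap to the lip.

```bash
python3 -c "
from h import *
p,O=restpose(); go(p+O.apply([.078,0,.012]),tool(YAW,30))"
```

```text
row [ 0.1   0.27 10.1 ] [-0.001   0.0073 -0.0035] t 6.3
```

```bash
python3 -m crank '[[0.1,0.27,1,0,0.007,-0.003],[0.1,0.27,3,0,0.007,-0.003],[0.1,0.27,5,0,0.007,-0.003],[0.1,0.27,7,0,0.007,-0.003],[0.1,0.27,8.5,0,0.007,-0.003],[0.1,0.27,9.6,0,0.007,-0.003],[0.1,0.27,10,0,0.007,-0.003],[0.1,0.27,10,0,0.007,-0.003],[0.1,0.27,10,0,0.007,-0.003]]'
python3 - <<'E'
from h import *
p,O=restpose(); s=ctrl.get_state(); print(O.inv().apply(s["eef_pos"]-p)*1000, O.inv().apply(s["contact_force"]))
go(p+O.apply([.078,0,.0014]),tool(YAW,30))
im,d,K,o,M=cam("wrist"); P=pts(d,K,o,M); h,sa,v=cv2.split(cv2.cvtColor(im,cv2.COLOR_BGR2HSV))
Q=O.inv().apply((P-p).reshape(-1,3)).reshape(P.shape)*1000
m=(h<14)&(sa>150)&(abs(Q)<30).all(-1); q=Q[m]; print("lip",len(q),np.percentile(q,[1,50,99],axis=0).round(1).tolist())
m=(h>95)&(h<125)&(sa>100)&(Q[...,2]>0)&(Q[...,2]<60)&(abs(Q[...,1])<50); q=Q[m]; print("meter",np.percentile(q,[.5,50,99.5],axis=0).round(1).tolist())
t=q[q[:,2]>np.median(q[:,2])-5]; print(cv2.minAreaRect(t[:,:2].astype(np.float32)))
E
```

```text
time: 7.2
eef_pos: [0.6276, 0.3057, 0.1165]
tcp_rot: [-0.022, 0.965, 0.006, 0.26]
contact_force: [0.5, -0.0, -2.4]
opening: 0.645
finger_force: 54.7
[78.88648395  1.01624816 13.90812909] [-0.75797944 -0.05841674 -2.30076499]
row [ 0.09 -0.1   1.25] [ 0.0001  0.0022 -0.    ] t 7.2
lip 2126 [[-7.3, -18.4, -1.9], [-2.4, -1.0, 12.7], [4.5, 16.7, 14.8]]
meter [[3.9, -26.8, 23.8], [40.3, 0.4, 41.2], [114.2, 28.0, 42.8]]
((63.146087646484375, -0.11389923095703125), (118.56127166748047, 98.38618469238281), 0.0483294241130352)
```

```bash
python3 -m crank '[[0,-0.13,0.4,0,0.002,0],[0,-0.13,0.8,0,0.002,0],[0,-0.13,1.05,0,0.002,0],[0,-0.13,1.05,0,0.002,0],[0,-0.13,1.05,0,0.002,0]]'; python3 -c "
from h import *
p,O=restpose(); s=ctrl.get_state(); print(O.inv().apply(s['eef_pos']-p)*1000, O.inv().apply(s['contact_force']))
go(p+O.apply([.074,0,.0014]),tool(YAW,30))"
```

```text
time: 7.75
eef_pos: [0.6326, 0.3044, 0.1065]
tcp_rot: [-0.022, 0.966, 0.006, 0.258]
contact_force: [0.5, -0.2, -3.3]
opening: 0.645
finger_force: 54.7
[78.11368751 -0.48924875  2.77796514] [-1.22595085 -0.24689115 -3.14286083]
row [0.41 0.05 0.14] [-0.0003 -0.0011  0.0001] t 7.75
```

```bash
python3 -m crank '[[0,0,0.05,0,0,0],[0,0,0.1,0,0,0],[0,0,0.14,0,0,0],[0,0,0.14,0,0,0]]'; python3 -c "
from h import *
p,O=restpose(); s=ctrl.get_state(); print(O.inv().apply(s['eef_pos']-p)*1000, O.inv().apply(s['contact_force']))"
python3 -m crank '[[0.1,0,0,0,0,0],[0.2,0,0,0,0,0],[0.3,0,0,0,0,0],[0.35,0,0,0,0,0],[0.35,0,0,0,0,0]]'; python3 -c "
from h import *
p,O=restpose(); s=ctrl.get_state(); print(O.inv().apply(s['eef_pos']-p)*1000, O.inv().apply(s['contact_force']),s['wrist_torque'])"
```

```text
time: 8.15
eef_pos: [0.6331, 0.3045, 0.106]
tcp_rot: [-0.022, 0.966, 0.006, 0.258]
contact_force: [-4.4, -2.4, 0.4]
opening: 0.644
finger_force: 55.6
[78.34826882 -0.38303983  2.12780697] [-3.75633747 -2.18684197  2.57588333]
time: 8.65
eef_pos: [0.6312, 0.3047, 0.1049]
tcp_rot: [-0.022, 0.965, 0.006, 0.26]
contact_force: [0.5, 0.3, 3.2]
opening: 0.647
finger_force: 55.2
[ 7.61881749e+01 -7.21499690e-02  2.12017684e+00] [2.0092226  0.27830712 2.5403202 ] [0.01911256 0.02287595 0.06053292]
```

```bash
python3 -m crank '[[0.1,0,0,0,0,0],[0.2,0,0,0,0,0],[0.2,0,0,0,0,0],[0.2,0,0,0,0,0]]'
cat > st.py <<'E'
from h import *
p,O=restpose(); s=ctrl.get_state(); print(O.inv().apply(s['eef_pos']-p)*1000, O.inv().apply(s['contact_force']))
im,d,K,o,M=cam("wrist"); P=pts(d,K,o,M); h,sa,v=cv2.split(cv2.cvtColor(im,cv2.COLOR_BGR2HSV))
Q=O.inv().apply((P-p).reshape(-1,3)).reshape(P.shape)*1000
m=(h<14)&(sa>150)&(abs(Q)<30).all(-1); q=Q[m]; print("lip",len(q),np.percentile(q,[1,50,99],axis=0).round(1).tolist())
m=(h>95)&(h<125)&(sa>100)&(Q[...,2]>5)&(Q[...,2]<60)&(abs(Q[...,1])<35); q=Q[m]; print("meter",np.percentile(q,[.5,50,99.5],axis=0).round(1).tolist())
t=q[abs(q[:,2]-np.median(q[:,2]))<5]; print(cv2.minAreaRect(t[:,:2].astype(np.float32)), np.linalg.lstsq(np.c_[t[:,:2],np.ones(len(t))],t[:,2],rcond=None)[0])
E
python3 st.py
```

```text
time: 9.05
eef_pos: [0.6292, 0.3046, 0.1038]
tcp_rot: [-0.022, 0.966, 0.006, 0.259]
contact_force: [0.2, 0.2, 4.9]
opening: 0.648
finger_force: 55.5
[73.89010615 -0.10537702  2.11471523] [2.6072587  0.23888187 4.18174948]
lip 1419 [[-7.6, -18.4, 7.6], [-4.7, -0.8, 13.5], [-1.9, 16.7, 15.0]]
meter [[-1.0, -27.8, 16.0], [35.5, -0.4, 29.4], [109.3, 26.9, 31.0]]
((58.56787872314453, -0.20363235473632812), (56.63579559326172, 119.3952865600586), 89.90670013427734) [2.09047910e-03 2.55341190e-04 2.93121734e+01]
```

```bash
python3 -m crank '[[0.1,-0.03,0,0,0,0],[0.2,-0.03,0,0,0,0],[0.2,-0.03,0,0,0,0],[0.2,-0.03,0,0,0,0]]'; python3 st.py
```

```text
time: 9.5
eef_pos: [0.6287, 0.3045, 0.1035]
tcp_rot: [-0.022, 0.965, 0.007, 0.261]
contact_force: [4.5, 2.2, 3.8]
opening: 0.65
finger_force: 55.2
[73.28897619 -0.18510697  2.16602907] [5.89742272 1.99073985 0.96022689]
lip 1487 [[-7.6, -18.3, 1.8], [-4.9, -0.9, 13.4], [-1.7, 16.7, 15.1]]
meter [[-1.6, -28.0, 20.0], [34.5, -0.5, 29.5], [108.7, 26.7, 31.0]]
((57.89387893676758, -0.32433319091796875), (56.56078338623047, 119.30948638916016), 89.78689575195312) [2.48994465e-03 9.89558864e-04 2.93225500e+01]
```

The push against the lip builds to about 6 N, and the meter is flat, straight and centred. Pressing slightly, then releasing.

```bash
python3 -m crank '[[-0.05,0,0.05,0,0,0],[-0.05,0,0.05,0,0,0]]' - 20; python3 -m crank '[[-0.05,0,0,0,0,0],[-0.05,0,0,0,0,0],[-0.05,0,0,0,0,0],[-0.05,0,0,0,0,0],[-0.05,0,0,0,0,0],[-0.05,0,0,0,0,0]]' 0.75; python3 -m crank '[[0,0,0,0,0,0],[0,0,0,0,0,0],[0,0,0,0,0,0],[0,0,0,0,0,0]]' 1;python3 st.py
```

```text
time: 9.75
eef_pos: [0.6287, 0.3045, 0.1035]
tcp_rot: [-0.022, 0.965, 0.006, 0.26]
contact_force: [0.0, 0.7, 8.6]
opening: 0.648
finger_force: 55.8
time: 10.35
eef_pos: [0.6277, 0.3038, 0.1014]
tcp_rot: [-0.022, 0.966, 0.006, 0.258]
contact_force: [0.3, -0.6, -0.1]
opening: 0.749
finger_force: 0.0
time: 10.75
eef_pos: [0.628, 0.3039, 0.1019]
tcp_rot: [-0.022, 0.966, 0.006, 0.258]
contact_force: [1.1, -0.3, -0.4]
opening: 1.0
finger_force: 0.0
[71.84062025 -0.74354994  1.10059376] [ 0.78542025 -0.34610404 -0.90239684]
lip 1462 [[-7.6, -18.3, 5.1], [-4.8, -1.4, 13.4], [-1.7, 16.5, 15.0]]
meter [[-1.6, -27.7, 20.0], [33.9, -0.6, 29.4], [106.4, 26.4, 31.0]]
((57.0809211730957, -0.5437507629394531), (56.08008575439453, 117.66592407226562), 89.9552230834961) [2.26738052e-03 5.34418002e-04 2.93068998e+01]
```

Meter stayed put. Retracting along the normal.

```bash
python3 -m crank '[[0,0,-0.5,0,0,0],[0,0,-1.5,0,0,0],[0,0,-3,0,0,0],[0,0,-5,0,0,0],[0,0,-8,0,0,0],[0,0,-11,0,0,0],[0,0,-13,0,0,0],[0,0,-14,0,0,0],[0,0,-14,0,0,0],[0,0,-14,0,0,0]]'
python3 st.py
python3 - <<'E'
from h import *
p,O=restpose(); a=cam("scene")[0]; b=cam("wrist")[0]; cv2.imwrite("pics/end.png",cv2.resize(np.hstack([b,a]),(800,300)))
E
```

```text
time: 11.8
eef_pos: [0.5579, 0.3006, 0.2225]
tcp_rot: [-0.022, 0.966, 0.006, 0.258]
contact_force: [0.2, -0.1, -0.3]
opening: 1.002
finger_force: 0.0
[ 71.38704097  -0.8814362  140.69010489] [ 0.01061439 -0.06332854 -0.31231549]
lip 306 [[-7.5, -18.4, 11.7], [-5.1, -1.1, 13.4], [-1.9, 16.1, 15.2]]
meter [[-1.1, -28.0, 26.8], [49.9, -1.0, 29.4], [146.0, 26.6, 31.3]]
((72.62687683105469, -0.5602130889892578), (148.85086059570312, 55.57281494140625), 0.07368820905685425) [ 1.02256381e-03 -4.96371371e-04  2.93064012e+01]
```

View pics/end.png

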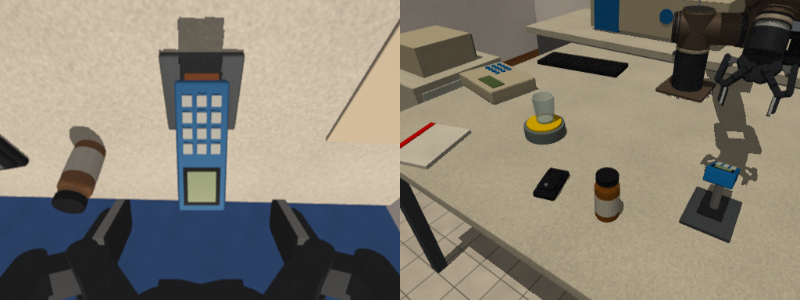

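The left half shows the meter on the stand, with its keys end at the orange lip (201,76) and its screen (201,186) at the top of the slope. It is centred and straight, and the gripper is clear. The right half shows the bystanders where they were.

```bash
python3 -c "
from plant import ctrl
print(ctrl.sign_off())"
```

```text
the job is handed in; nothing more can be done
None
```

The meter is back on its stand, screen up with the screen end at the top of the slope, lower end against the lip, flat, straight and centred to within about 1 mm; the gripper is clear, nothing else was moved, and the job was handed in at about 12 s.

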